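Clip the grating insert into the slicer

TASK

The grating insert lies short of its place in the channel of the white vegetable slicer, in front of the slicer's spring clip. Hold the clip's press bar down with one fingertip so that its jaw rises and, while it is still held down, push the insert under the jaw with the other fingertip against its upright tab until it is fully home against the end stop; then let the bar go so that the jaw clamps the insert, and move clear. Only press and push: do not lift the insert, and leave the things standing round the slicer where they are.

Things in the scene. Friction and masses are not known exactly. Their poses are not given: they have to be found in the camera images.
- slicer: White plastic slicer base, fixed: a flat plate 250 mm (x, centred) by 120 mm (y = -45 to +75 mm). Origin: on the worktop under the channel's centre line. +x is the push direction, along the channel to the end stop; +y is the side of the press bar; z up. Hinge knuckles at y = 47 mm stand 34 mm high; a wire loop 12 mm high projects 20 mm at the -x end.
- end_stop (a point): Foot of the end stop's face, on the channel's centre line: slicer x = 90, y = 0, z = 12 mm, the height of the channel floor. The channel walls (outer faces at y = -37 and +37 mm, x = -69 mm to the stop, tops 22.5 mm above the worktop) have inward lips that leave an open slot 54 mm wide (y = -27 to +27 mm) for a fingertip.
- insert: Loose grating insert, 120 g: steel plate 70 (x) by 60 (y) by 6 mm with an upright grey push tab along its rear (-x) edge, 46 mm wide (y), 6 mm thick, top 34 mm above the underside. Origin: centre of the underside; axes as the slicer's. Under the wall lips it can only slide along x. It starts at slicer x = 0 to 20 mm; home, its front edge on the stop, x = 55 mm.
- push_tab (a point): Centre of the rear face of the insert's upright tab, 35 mm behind the insert's origin and 22 mm above its underside: the face to push towards slicer +x. The slot behind it is open. The tab's top is 46 mm above the worktop. With the insert home this face is at slicer x = 20 mm.
- clip (a joint): Steel spring clip, hinged along slicer x at y = 47 mm, 30 mm above the worktop (rad): 0 = released and empty, 0.42 = bar fully down, jaw up. It springs back to 0. Pressed 20 mm outside the hinge it takes about 1.5 N to start and 5 N fully down, 9 to 10 mm lower. Below 0.12 the jaw blocks the insert, above 0.2 the insert passes; released on the insert it rests at about 0.1.
- press_bar (a point): Middle of the top of the clip's press bar, a steel flap 110 mm long (slicer x = -75 to +35 mm), y = 49 to 91 mm, beside the tab's whole path. The point is at x = -20, y = 70 mm, 39 mm above the worktop released, 29 mm fully down (below the tab's top); it turns with the clip. All its length acts alike; a fingertip may slide along it while pressing.
- jaw (a point): Rear lower edge of the clip's jaw, a block 18 mm long (slicer x = 62 to 80 mm) and 20 mm wide (y = -9 to +11 mm) over the channel. Its foot is 2 mm above the channel floor when released (too low for the 6 mm insert) and rises about 18 mm when the bar is fully down.
- egg_cup_0: Bystander: a pale turned egg cup, 48 mm wide, 56 mm high, loose on the worktop beside the slicer; origin at the centre of its underside. Leave it alone.
- garlic: Bystander: a garlic bulb, 50 mm wide, 51 mm high, loose on the worktop beside the slicer; origin at the centre of its underside. Leave it alone.
- match_box: Bystander: a flat box of kitchen matches, 45 x 70 x 18 mm, loose on the worktop beside the slicer; origin at the centre of its underside. Leave it alone.
- brass_weight_0: Bystander: a bell-shaped brass kitchen weight, 40 mm wide, 34 mm high, loose on the worktop beside the slicer; origin at the centre of its underside. Leave it alone.
- brass_weight_1: Bystander: a smaller bell-shaped brass weight, 32 mm wide, 28 mm high, loose on the worktop beside the slicer; origin at the centre of its underside. Leave it alone.
Things that resemble listed ones, but are neither listed nor needed, are in the scene too. Leave any red look-alike of the insert alone.

How it is judged:
By the outcome, as a careful person would: the job done as asked, in the order asked, and still so for the second after the job is handed in, with the robot touching nothing.
It also fails if it takes over 45 s, if anything falls off the work surface, if the arm or the gripper's body presses on something with over 40 N, if the wrist force passes 120 N, or if a joint passes its speed limit or range.

ROBOT

A 6-joint arm with a two-finger parallel gripper is mounted at the origin on a cart in front of the work surface, level with it; the furniture and walls round the work are solid. World frame = base frame: x ahead of the robot, y to its left, z up, the work surface at z = 0. Lengths are in mm, angles in rad, forces in N, time in s.
With the tool pointing down it reaches from about 275 to 750 mm from the base axis. Payload 10.2 kg.
Tool frame: the origin (TCP) lies on the centre line of the jaws, within the pads' length; the fingertips stand 17 mm ahead of it and the grasp point (between the pads) lies 2 mm behind it (ctrl.tip_extent is the distance from the TCP to the fingertips, in mm); z points along the fingers, y is the line along which they close (so a half turn about z gives the same grasp; the last joint's range is limited). The gripper opens to 85 mm and grips with 20 to 120 N. Pads are 22 mm wide; open, the fingers measure 114 mm over their backs; the gripper's body (76 mm by 85 mm) begins 54 mm behind the grasp point. The pads swing forward as they close: fully open they stand 13 mm farther back than shut.
Start: joints at [0.902, 0.313, 1.498, -0, 1.331, -0.223], TCP at [226.382, 473.69, 227.494] pointing down, gripper open.
Joint ranges: [-2.94, 2.94], [-0.97, 2.17], [0.19, 2.56], [-1.23, 4.37], [0.02, 3.11], [-2.88, 2.88]. Speed limits (rad/s): [2.39, 2.39, 3.01, 3.14, 3.14, 3.14].

INTERFACE

Orientations are given as a unit quaternion [w, x, y, z].
In Python, from rig import sensors, capture, ctrl, cut_out, place_of gives the robot as it stands.
- The arm moves only by the shell command python3 -m jog 'ROWS' [FORCE]. ROWS is JSON, a list of rows, each a list of 3 entries, a list of its own where there are three numbers: the shift along the world's x, y, z in mm, then the turn, a rotation vector about the world's x, y, z in degrees, then the closure, from 0 (fully open) to 1 (shut). A call has exactly 8 rows; each row is the pose to reach, as a shift and turn from the pose commanded when the call began; what a row does not reach only later rows make up. A row lasts 1/12 s, in which the tool goes at most 41.7 mm and 7.16 degrees, less where a joint would pass 70% of its speed; a pose out of reach is approached as far as the arm can. A call with a gripper value outside its range is refused whole. The fingers move at their own pace and stop on an object; FORCE is the grip in N (left out, the last holds). Time passes only in rows, so rows that repeat a pose let the fingers close, or fill a call up. It gives the time, the measured TCP pose, the force and the opening at its end, in the units of the state.
- sensors.sense(): the state, without advancing time (a new reading comes with each control period).
- capture(name): name is "scene" or "top" or "wrist"; returns a dict with "color" (420x560x3 uint8, blue, green, red), "z_map" (420x560 float32, mm along the optical axis (not along the pixel's ray), 0 where there is no reading), "camera_matrix" (3x3 intrinsics, pixels), "R" (3x3) and "t" (3): a world point X has camera coordinates R X + t. Camera axes: x right, y down, z forward; pixel columns grow to the right and rows downward; lengths in mm; the calibration is good to about 2 mm. A picture is of the moment at which its call begins.
- ctrl.finish_job(): hands the job in, once; it reports no verdict.
Trained networks look in a picture, given as the dict that the camera call returned (one of the last four; its "shot" number tells which), for a name from the list of things; names that differ only in an ending like _2 or _b are one class to them, and where a whole thing is asked for, a point or a joint stands for the part that bears it (a point fixed in the world has none). Each returns a list of dicts, best first, with "p" (0 to 1); they miss things now and then, are a little off and sometimes report something else, mostly with a low value. They report only what shows in the picture. A call takes as long as a camera call. They do not tell look-alikes from the thing itself.
- cut_out(picture, query): "region" (420x560 bool, what is visible of it) and "box" ([left, top, right, bottom] in pixels, round what is visible of it).
- place_of(picture, query): "centre" ([row, column] in pixels: a listed point, or the origin of a listed thing).
The state is a dict: "time_s": time; "joints": joint angles; "dq": joint speeds; "tau": joint torques, N m; "eef_pos": TCP position; "ee_rot": TCP orientation; "force": force on the tool from outside, world axes, zero at the start; "wrist_torque": the same for the moment, N m; "grip_width": opening from 0.0 (shut) to 1.0 (fully open).
Only numpy, scipy, OpenCV 4.12 (cv2) and the standard library are available. Lean on these libraries where they do the work, as an engineer would, in place of code of your own. Each camera call takes 0.05 s, during which the arm holds its last target. There are 200 camera calls.

## Working session

There is one attempt and no reset: what is moved stays moved. The work goes in short steps, Python scripts to look and compute and a shell command to move; the robot and the scene stay as the last step left them, time stands still between calls to the robot, and variables do not carry over. Pictures are saved under pics/ and viewed, on a budget of 10 in all, crops included, one or two more only if the job needs it, and the job is handed in when it is done.

```bash
mkdir -p pics; cat > h.py <<'E'
import numpy as np, cv2
from rig import sensors, capture, ctrl, cut_out, place_of
def world(p,r,c,z=None):
    K=p["camera_matrix"];d=np.linalg.inv(K)@[c,r,1.0]
    R=np.array(p["R"]);t=np.array(p["t"]);C=-R.T@t;w=R.T@d
    if z is None:
        a=p["z_map"][int(round(r))-1:int(round(r))+2,int(round(c))-1:int(round(c))+2];a=a[a>0]
        s=np.median(a) if a.size else np.nan
    else: s=(z-C[2])/w[2]
    return C+s*w
def proj(p,X):
    u=p["camera_matrix"]@(np.array(p["R"])@np.array(X,float)+p["t"]);return u[:2]/u[2]
E
python3 - <<'E'
from h import *
s=sensors.sense();print(s["eef_pos"],s["ee_rot"],s["grip_width"],s["force"],s["time_s"])
ims=[]
for n in("top","scene"):
    p=capture(n);cv2.imwrite(f"pics/{n}0.png",p["color"])
    R=np.array(p["R"]);print(n,(-R.T@p["t"]).round())
    for q in["slicer","end_stop","insert","push_tab","clip","press_bar","jaw"]:
        for o in place_of(p,q)[:2]:
            r,c=o["centre"];z={"end_stop":12,"insert":12,"push_tab":34,"press_bar":39,"jaw":14,"slicer":0,"clip":30}[q]
            print(q,round(o["p"],2),np.round((r,c)),"depth",world(p,r,c).round(),"plane",world(p,r,c,z).round())
E
```

```text
[226.20844349 473.46979688 226.92560776] [-2.89613681e-04  2.21038215e-01  9.75264920e-01 -5.99031618e-04] 0.999201138734444 [ 0.42731079 -0.03096417 -0.03120458] 0.0
top [476.  27. 916.]
slicer 0.61 [220. 328.] depth [508. -98.  17.] plane [ 508. -100.    0.]
end_stop 0.74 [183. 336.] depth [ 592. -114.   30.] plane [ 595. -117.   12.]
insert 0.81 [190. 200.] depth [578. 195.   6.] plane [577. 194.  12.]
insert 0.72 [213. 332.] depth [ 525. -107.   17.] plane [ 525. -108.   12.]
push_tab 0.87 [178. 190.] depth [602. 213.  32.] plane [602. 213.  34.]
push_tab 0.7 [228. 325.] depth [489. -88.  45.] plane [489. -90.  34.]Traceback (most recent call last):
  File "<stdin>", line 8, in <module>
ValueError: it knows: brass_weight, egg_cup, end_stop, garlic, insert, jaw, match_box, press_bar, push_tab, slicer
```

```bash
python3 - <<'E'
from h import *
for n in("top","scene"):
    p=capture(n);cv2.imwrite(f"pics/{n}0.png",p["color"])
    R=np.array(p["R"]);print(n,(-R.T@p["t"]).round())
    for q in["slicer","end_stop","insert","push_tab","press_bar","jaw","egg_cup","garlic","match_box","brass_weight"]:
        for o in place_of(p,q)[:2]:
            r,c=o["centre"];z={"end_stop":12,"insert":12,"push_tab":34,"press_bar":39,"jaw":14}.get(q,0)
            print(q,round(o["p"],2),np.round((r,c)),"depth",world(p,r,c).round(),"plane",world(p,r,c,z).round())
E
```

```text
top [476.  27. 916.]
slicer 0.78 [216. 328.] depth [517. -97.  17.] plane [ 518. -100.    0.]
end_stop 0.64 [182. 336.] depth [ 595. -118.   11.] plane [ 595. -118.   12.]
insert 0.96 [214. 332.] depth [ 522. -106.   18.] plane [ 523. -107.   12.]
insert 0.93 [277. 240.] depth [379. 100.   6.] plane [379. 100.  12.]
push_tab 0.91 [286. 251.] depth [362.  75.  33.] plane [363.  75.  34.]
push_tab 0.75 [174. 189.] depth [614. 221.  -1.] plane [609. 213.  34.]
press_bar 0.89 [220. 296.] depth [508. -25.  35.] plane [508. -25.  39.]
jaw 0.67 [190. 332.] depth [ 574. -105.   29.] plane [ 576. -107.   14.]
jaw 0.16 [191. 382.] depth [ 573. -217.   40.] plane [ 576. -224.   14.]
egg_cup 0.9 [242. 373.] depth [ 459. -196.   35.] plane [ 459. -205.    0.]
garlic 0.78 [192. 381.] depth [ 569. -213.   39.] plane [ 574. -224.    0.]
match_box 0.91 [170. 275.] depth [622.  23.  18.] plane [625.  23.   0.]
brass_weight 0.48 [214. 260.] depth [521.  56.  33.] plane [523.  57.   0.]
brass_weight 0.44 [192. 332.] depth [ 572. -109.   12.] plane [ 573. -111.    0.]
scene [ 239. -523.  661.]
slicer 0.8
[... 421 characters left out ...]
[ 489. -100.   34.]
push_tab 0.71 [222. 199.] depth [357.  72.  16.] plane [354.  56.  34.]
press_bar 0.92 [227. 286.] depth [500. -29.  35.] plane [498. -32.  39.]
press_bar 0.24 [253. 343.] depth [ 573. -119.   17.] plane [ 562. -133.   39.]
jaw 0.77 [251. 345.] depth [ 574. -122.   26.] plane [ 580. -114.   14.]
egg_cup 0.85 [327. 314.] depth [ 454. -224.    5.] plane [ 455. -221.    0.]
garlic 0.79 [303. 373.] depth [ 556. -238.   27.] plane [ 570. -225.    0.]
match_box 0.83 [206. 328.] depth [610.  -1.  18.] plane [621.  13.   0.]
brass_weight 0.77 [336. 348.] depth [ 490. -266.   18.] plane [ 497. -259.    0.]
brass_weight 0.57 [205. 276.] depth [513.  45.  21.] plane [522.  64.   0.]
```

View pics/top0.png

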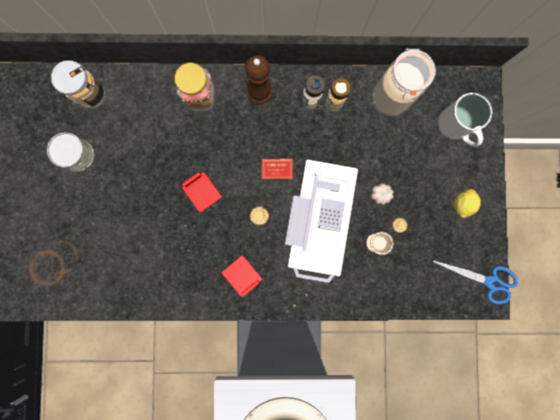

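View pics/scene0.png

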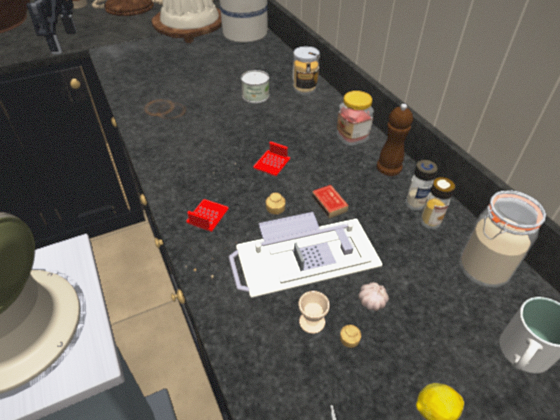

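The top view shows the slicer at about (325,217) with the grey insert in its channel at (332,213). The red look-alikes at (200,192) and (240,276) are free on the worktop. The insert that fits is the grey one in the slicer; the red ones are to be left alone. Next I fit the slicer pose.

```bash
python3 - <<'E'
from h import *
print("tip",ctrl.tip_extent)
for n in("top","scene"):
    p=capture(n)
    m=cut_out(p,"slicer")[0]["region"]
    rr,cc=np.nonzero(m)
    W=np.array([world(p,r,c) for r,c in zip(rr,cc)]);W=W[np.isfinite(W).all(1)]
    z=W[:,2];print(n,len(W),np.percentile(z,[5,25,50,75,95]).round(1), np.histogram(z,bins=np.arange(-5,60,5)))
    P=W[(z>5)&(z<23)]
    b=cv2.minAreaRect(P[:,:2].astype(np.float32));print(b)
    B=W[(z>28)&(z<48)];print("high",cv2.minAreaRect(B[:,:2].astype(np.float32)))
    im=p["color"];l,t,r,bb=[int(v) for v in cut_out(p,"slicer")[0]["box"]]
    cr=im[max(t-15,0):bb+15,max(l-15,0):r+15];cv2.imwrite(f"pics/{n}c.png",cv2.resize(cr,None,fx=4,fy=4,interpolation=cv2.INTER_CUBIC)[:600,:800]);print(l,t)
E
```

```text
tip 17.0
top 5567 [ 9.7 11.2 12.3 29.4 36.6] (array([  12,   76,  247, 2890,  146,  760,   86,  877,  473,    0,    0,
          0]), array([-5,  0,  5, 10, 15, 20, 25, 30, 35, 40, 45, 50, 55]))
((506.60455322265625, -84.53717041015625), (121.81230926513672, 269.3509521484375), 80.04878997802734)
high ((529.41796875, -48.9342041015625), (82.4466323852539, 184.3902130126953), 62.37598419189453)
282 159
scene 7116 [ 9.7 11.2 12.3 23.3 36. ] (array([   0,   36,  396, 3630,  293, 1004,  151, 1100,  505,    1,    0,
          0]), array([-5,  0,  5, 10, 15, 20, 25, 30, 35, 40, 45, 50, 55]))
((506.42559814453125, -86.35183715820312), (121.09152221679688, 269.05731201171875), 79.99140930175781)
high ((528.0208740234375, -50.457847595214844), (83.33697509765625, 184.1079864501953), 62.11653518676758)
229 208
```

View pics/topc.png

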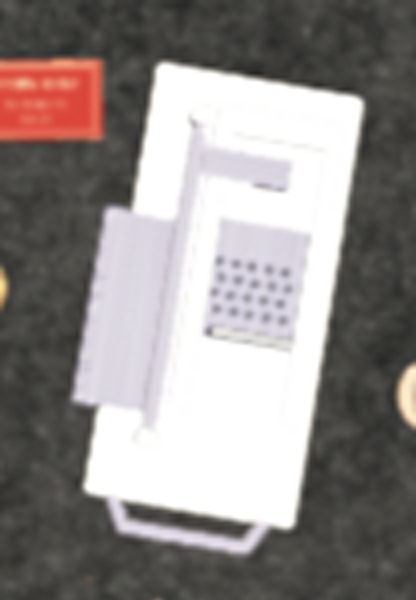

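Slicer yaw is -10° with its origin near (514,-102), and both views agree. Next I move above the start pose: slicer (-60, 35), tool y along slicer y.

```bash
python3 -m jog '[[[17,-38,0],[0,0,3],0.33],[[34,-76,0],[0,0,6],0.33],[[51,-114,0],[0,0,9],0.33],[[68,-152,0],[0,0,12],0.33],[[85,-190,0],[0,0,15.5],0.33],[[102,-228,0],[0,0,15.5],0.33],[[119,-266,0],[0,0,15.5],0.33],[[134,-304,0],[0,0,15.5],0.33]]'
python3 -m jog '[[[17,-38,0],[0,0,0],0.33],[[34,-76,0],[0,0,0],0.33],[[51,-114,0],[0,0,0],0.33],[[68,-152,0],[0,0,0],0.33],[[85,-190,0],[0,0,0],0.33],[[100,-227,-20],[0,0,0],0.33],[[100,-227,-50],[0,0,0],0.33],[[100,-227,-77],[0,0,0],0.33]]'
python3 - <<'E'
from h import *
s=sensors.sense();print(s["eef_pos"],s["ee_rot"],s["grip_width"],s["force"],s["time_s"])
p=capture("wrist");cv2.imwrite("pics/w1.png",p["color"])
O=np.array([513.8,-101.9]);ex=np.array([.9848,-.1736]);ey=np.array([.1736,.9848])
for q in["end_stop","insert","push_tab","press_bar","jaw"]:
    for o in place_of(p,q)[:2]:
        r,c=o["centre"];z={"end_stop":12,"insert":12,"push_tab":34,"press_bar":39,"jaw":14}[q]
        for W in(world(p,r,c,z),world(p,r,c)):
            print(q,round(o["p"],2),np.round((r,c)),W.round(1),"slicer",((W[:2]-O)@ex).round(1),((W[:2]-O)@ey).round(1))
E
```

```text
time_s: 2.32
eef_pos: [360.8, 167.8, 227.7]
ee_rot: [0.0, 0.087, 0.996, 0.0]
force: [1.8, 1.0, -0.2]
grip_width: 0.67
time_s: 2.98
eef_pos: [460.8, -59.4, 149.2]
ee_rot: [0.0, 0.089, 0.996, -0.0]
force: [0.5, 0.0, -0.2]
grip_width: 0.671
[460.79667365 -59.37822356 149.1500106 ] [ 3.19353527e-04  8.91493741e-02  9.96018203e-01 -1.64746283e-04] 0.6714372567410952 [ 0.4536535   0.01274676 -0.23180768] 2.9833
end_stop 0.91 [328. 255.] [ 601.9 -115.7   12. ] slicer 89.2 1.7
end_stop 0.91 [328. 255.] [ 587.4 -111.1   31.1] slicer 74.1 3.7
insert 0.96 [ 84. 438.] [381.5  94.8  12. ] slicer -164.5 170.7
insert 0.96 [ 84. 438.] [381.3  97.6   6.3] slicer -165.1 173.5
insert 0.88 [258. 528.] [568.2 182.   12. ] slicer 4.3 289.0
insert 0.88 [258. 528.] [571.8 186.5   6.4] slicer 7.1 294.1
push_tab 0.9 [ 52. 422.] [356.5  72.2  34. ] slicer -185.2 144.1
push_tab 0.9 [ 52. 422.] [355.3  76.5  24.4] slicer -187.0 148.2
push_tab 0.61 [240. 248.] [487.9 -97.   34. ] slicer -26.4 0.4
push_tab 0.61 [240. 248.] [486.9 -96.4  36.6] slicer -27.5 0.7
press_bar 0.75 [246. 321.] [503.3 -30.3  39. ] slicer -22.8 68.7
press_bar 0.75 [246. 321.] [505.  -30.   35.1] slicer -21.1 69.2
jaw 0.56 [308. 250.] [ 574.5 -114.9   14. ] slicer 62.1 -2.3
jaw 0.56 [308. 250.] [ 573.9 -114.7   14.9] slicer 61.4 -2.1
```

View pics/w1.png

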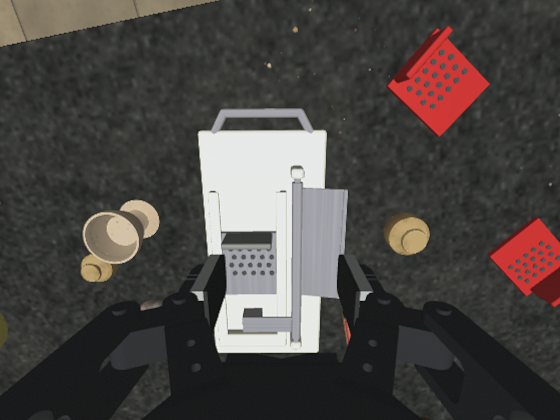

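The wrist view puts the tab at (248,240), the bar at (321,246), the jaw at (250,308) and the stop at (255,328). These map to slicer x of -27, -22, 62 and 89, as they must be. Now I descend above the bar.

```bash
python3 -m jog '[[[1,0,-25],[0,0,0],0.33],[[3,0,-50],[0,0,0],0.33],[[3,0,-70],[0,0,0],0.33],[[3,0,-80],[0,0,0],0.33],[[3,0,-85],[0,0,0],0.33],[[3,0,-85],[0,0,0],0.33],[[3,0,-85],[0,0,0],0.33],[[3,0,-85],[0,0,0],0.33]]'
python3 - <<'E'
from h import *
print(ctrl.tip_extent,sensors.sense()["force"])
p=capture("wrist");cv2.imwrite("pics/w2.png",p["color"])
p=capture("scene");cv2.imwrite("pics/s2.png",cv2.resize(p["color"][150:320,190:420],None,fx=3.4,fy=3.4,interpolation=cv2.INTER_CUBIC))
E
```

```text
time_s: 3.95
eef_pos: [464.2, -57.5, 66.8]
ee_rot: [0.001, 0.087, 0.996, -0.0]
force: [-0.6, 0.0, -0.7]
grip_width: 0.671
17.0 [-0.56119848  0.0252248  -0.70781441]
```

View pics/s2.png

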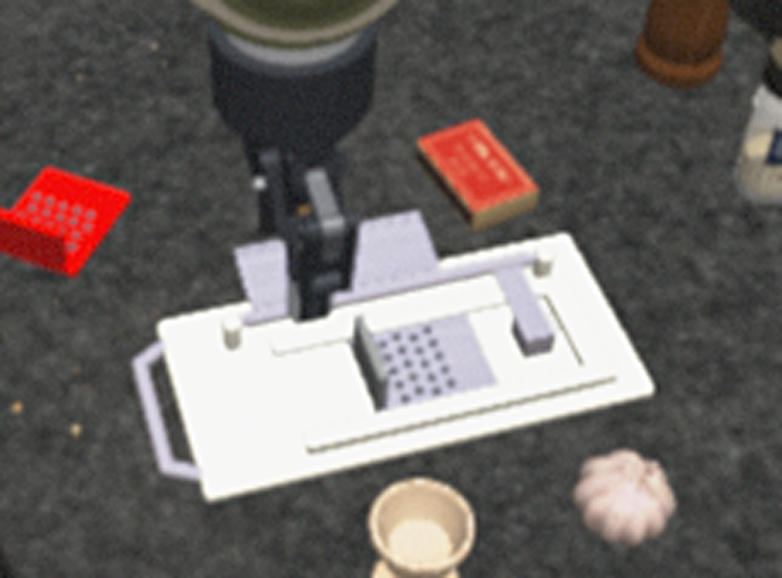

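View pics/w2.png

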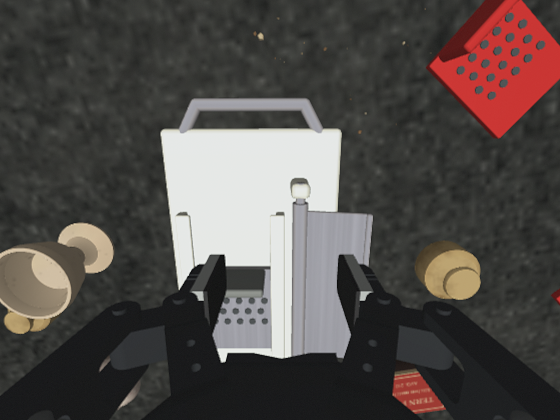

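```bash
python3 - <<'E'
from h import *
p=capture("scene")
O=np.array([513.8,-101.9]);ex=np.array([.9848,-.1736]);ey=np.array([.1736,.9848])
d=sensors.sense()["eef_pos"][:2]-O;print(d@ex,d@ey)
for z in(45,50,55,60):
  for w in(-35,35):
    print(z,w,(proj(p,[*(sensors.sense()["eef_pos"][:2]+w*ey),z])-[190,150])*3.4)
print([ (r,c,world(p,150+r/3.4,190+c/3.4).round()) for r,c in((290,312),(300,305),(305,322),(280,320))])
E
python3 -m jog '[[[0,0,-2],[0,0,0],0.33],[[0,0,-4],[0,0,0],0.33],[[0,0,-6],[0,0,0],0.33],[[0,0,-8],[0,0,0],0.33],[[0,0,-8],[0,0,0],0.33],[[0,0,-8],[0,0,0],0.33],[[0,0,-8],[0,0,0],0.33],[[0,0,-8],[0,0,0],0.33]]'
```

```text
-56.973924227964865 35.11148628119242
45 -35 [309.5878919  354.79784024]
45 35 [274.19976704 258.41954679]
50 -35 [309.6751865  348.81012718]
50 35 [274.12871872 252.35903935]
55 -35 [309.76328742 342.76710733]
55 35 [274.05705209 246.24578992]
60 -35 [309.85220587 336.66801086]
60 35 [273.98475905 240.07910699]
[(290, 312, array([ 447., -115.,  127.])), (300, 305, array([ 451., -100.,  101.])), (305, 322, array([461., -99.,  91.])), (280, 320, array([ 451., -114.,  130.]))]
time_s: 4.77
eef_pos: [463.4, -57.3, 57.6]
ee_rot: [0.0, 0.088, 0.996, -0.0]
force: [-0.3, -0.2, 0.1]
grip_width: 0.669
```

```bash
python3 - <<'E'
from h import *
O=np.array([513.8,-101.9]);ex=np.array([.9848,-.1736]);ey=np.array([.1736,.9848])
p=capture("scene")
cv2.imwrite("pics/s3.png",cv2.resize(p["color"][180:300,220:380],None,fx=4.5,fy=4.5,interpolation=cv2.INTER_CUBIC))
dark=p["color"].max(2)<95
L=[]
for r in range(180,262):
  for c in range(258,310):
    if dark[r,c]:
      W=world(p,r,c);L.append([r,c,(W[:2]-O)@ex,(W[:2]-O)@ey,W[2]])
L=np.array(L);L=L[(L[:,4]>40)&(L[:,4]<130)]
L=L[np.argsort(L[:,4])];print(L[:25].round(0))
E
```

```text
[[221. 266. -67.  64.  68.]
 [221. 269. -62.  63.  68.]
 [221. 268. -64.  63.  68.]
 [221. 267. -66.  63.  69.]
 [220. 268. -63.  64.  70.]
 [220. 266. -67.  64.  71.]
 [220. 267. -65.  64.  71.]
 [219. 265. -68.  67.  71.]
 [220. 269. -62.  61.  72.]
 [247. 278. -64.  -4.  73.]
 [246. 277. -65.  -2.  73.]
 [219. 266. -67.  64.  73.]
 [219. 268. -64.  62.  75.]
 [218. 265. -69.  66.  75.]
 [219. 269. -62.  61.  75.]
 [219. 267. -66.  62.  75.]
 [245. 277. -65.  -2.  76.]
 [247. 279. -63.  -7.  76.]
 [217. 265. -68.  67.  76.]
 [246. 284. -54.  -7.  76.]
 [246. 283. -56.  -7.  76.]
 [246. 282. -58.  -7.  77.]
 [246. 281. -59.  -7.  77.]
 [218. 266. -67.  63.  77.]
 [218. 268. -64.  62.  78.]]
```

View pics/s3.png

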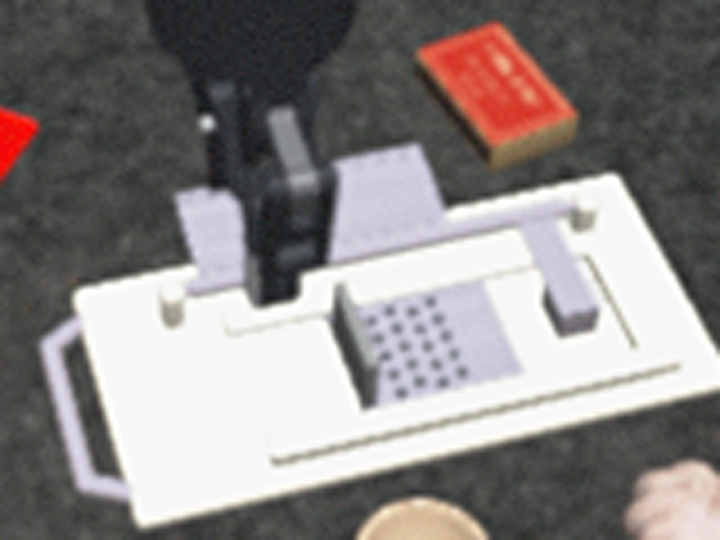

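Projection puts the tips at z≈70, above what the text suggests, so I'll go down by feel in small steps.

```bash
python3 -m jog '[[[0,0,-2],[0,0,0],0.33],[[0,0,-4],[0,0,0],0.33],[[0,0,-6],[0,0,0],0.33],[[0,0,-8],[0,0,0],0.33],[[0,0,-8],[0,0,0],0.33],[[0,0,-8],[0,0,0],0.33],[[0,0,-8],[0,0,0],0.33],[[0,0,-8],[0,0,0],0.33]]'; python3 - <<'E'
from h import *
p=capture("scene")
cv2.imwrite("pics/s4.png",cv2.resize(p["color"][180:300,220:380],None,fx=4.5,fy=4.5,interpolation=cv2.INTER_CUBIC))
E
```

```text
time_s: 5.48
eef_pos: [463.4, -57.3, 49.6]
ee_rot: [0.0, 0.088, 0.996, -0.0]
force: [0.3, -1.1, 0.2]
grip_width: 0.671
```

View pics/s4.png

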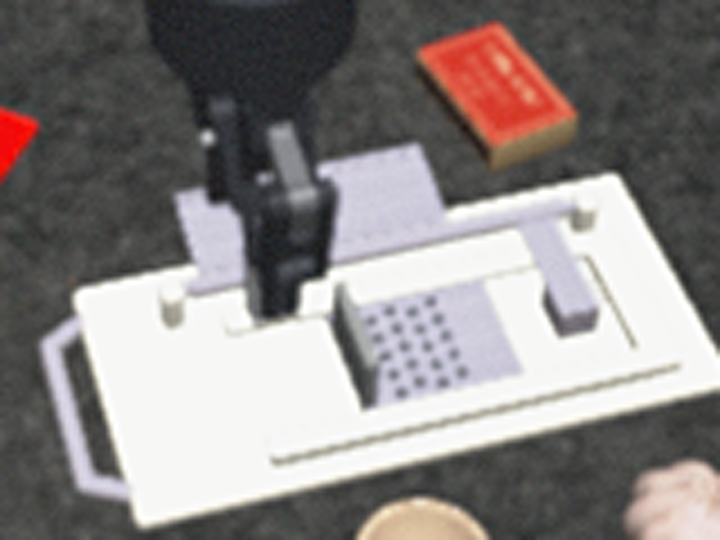

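The fingers (tip at about (275,315) in the crop) are still above the bar and 20 mm behind the tab. I go on down.

```bash
python3 -m jog '[[[0,0,-2],[0,0,0],0.33],[[0,0,-4],[0,0,0],0.33],[[0,0,-6],[0,0,0],0.33],[[0,0,-8],[0,0,0],0.33],[[0,0,-8],[0,0,0],0.33],[[0,0,-8],[0,0,0],0.33],[[0,0,-8],[0,0,0],0.33],[[0,0,-8],[0,0,0],0.33]]'
```

```text
time_s: 6.2
eef_pos: [463.4, -57.3, 41.6]
ee_rot: [0.0, 0.088, 0.996, -0.0]
force: [-0.1, 0.1, 0.2]
grip_width: 0.67
```

```bash
python3 -m jog '[[[0,0,-1],[0,0,0],0.33],[[0,0,-2],[0,0,0],0.33],[[0,0,-3],[0,0,0],0.33],[[0,0,-4],[0,0,0],0.33],[[0,0,-4],[0,0,0],0.33],[[0,0,-4],[0,0,0],0.33],[[0,0,-4],[0,0,0],0.33],[[0,0,-4],[0,0,0],0.33]]'; python3 - <<'E'
from h import *
p=capture("scene")
cv2.imwrite("pics/s5.png",cv2.resize(p["color"][180:300,220:380],None,fx=4.5,fy=4.5,interpolation=cv2.INTER_CUBIC))
for r,c in((180+300/4.5,220+572/4.5),(180+190/4.5,220+390/4.5)): print(world(p,r,c).round(1))
E
```

```text
time_s: 6.87
eef_pos: [463.4, -57.3, 37.5]
ee_rot: [0.0, 0.088, 0.996, -0.0]
force: [-0.6, -0.2, 0.3]
grip_width: 0.67
[ 579.7 -119.4   31.9]
[540.4 -35.9  34.8]
```

View pics/s5.png

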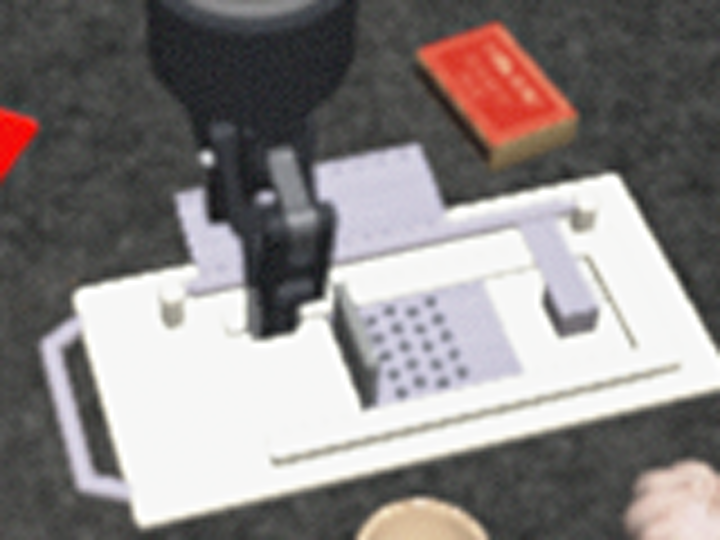

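No contact yet; the tip is at z≈52, about 14 mm above the TCP at this opening. I continue down.

```bash
python3 -m jog '[[[0,0,-2],[0,0,0],0.33],[[0,0,-4],[0,0,0],0.33],[[0,0,-6],[0,0,0],0.33],[[0,0,-8],[0,0,0],0.33],[[0,0,-8],[0,0,0],0.33],[[0,0,-8],[0,0,0],0.33],[[0,0,-8],[0,0,0],0.33],[[0,0,-8],[0,0,0],0.33]]'
```

```text
time_s: 7.58
eef_pos: [463.4, -57.3, 29.6]
ee_rot: [0.0, 0.088, 0.996, -0.0]
force: [0.3, -0.1, 0.7]
grip_width: 0.671
```

```bash
python3 -m jog '[[[0,0,-1],[0,0,0],0.33],[[0,0,-2],[0,0,0],0.33],[[0,0,-3],[0,0,0],0.33],[[0,0,-4],[0,0,0],0.33],[[0,0,-4],[0,0,0],0.33],[[0,0,-4],[0,0,0],0.33],[[0,0,-4],[0,0,0],0.33],[[0,0,-4],[0,0,0],0.33]]'
```

```text
time_s: 8.25
eef_pos: [463.4, -57.3, 25.5]
ee_rot: [0.0, 0.088, 0.996, 0.0]
force: [0.9, 0.3, 1.4]
grip_width: 0.673
```

Contact begins (Fz 1.4 N).

```bash
python3 -m jog '[[[0,0,-1],[0,0,0],0.33],[[0,0,-2],[0,0,0],0.33],[[0,0,-3],[0,0,0],0.33],[[0,0,-4],[0,0,0],0.33],[[0,0,-5],[0,0,0],0.33],[[0,0,-5],[0,0,0],0.33],[[0,0,-5],[0,0,0],0.33],[[0,0,-5],[0,0,0],0.33]]'
```

```text
time_s: 8.92
eef_pos: [463.5, -57.3, 20.5]
ee_rot: [0.0, 0.088, 0.996, 0.0]
force: [0.7, 2.2, 4.8]
grip_width: 0.667
```

```bash
python3 -m jog '[[[0,0,-1],[0,0,0],0.33],[[0,0,-2],[0,0,0],0.33],[[0,0,-3],[0,0,0],0.33],[[0,0,-3],[0,0,0],0.33],[[0,0,-3],[0,0,0],0.33],[[0,0,-3],[0,0,0],0.33],[[0,0,-3],[0,0,0],0.33],[[0,0,-3],[0,0,0],0.33]]'; python3 - <<'E'
from h import *
p=capture("scene")
cv2.imwrite("pics/s6.png",cv2.resize(p["color"][180:300,220:380],None,fx=4.5,fy=4.5,interpolation=cv2.INTER_CUBIC))
E
```

```text
time_s: 9.58
eef_pos: [463.6, -57.4, 18.2]
ee_rot: [0.0, 0.087, 0.996, -0.0]
force: [-2.8, 3.2, 13.5]
grip_width: 0.673
```

View pics/s6.png

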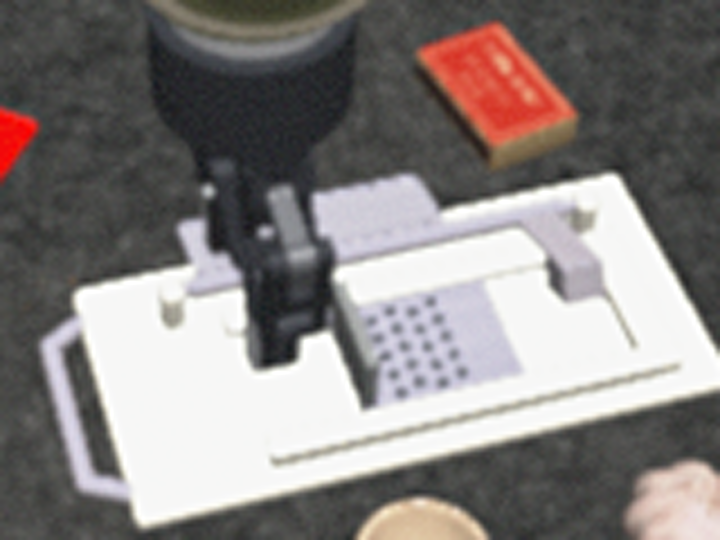

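The bar is fully down and the jaw is up at (575,275) in the crop. I ease 2 mm off the hard stop and push along slicer +x (0.985, -0.174).

```bash
python3 -m jog '[[[0,0,1],[0,0,0],0.33],[[0,0,1.5],[0,0,0],0.33],[[5,-0.9,1.5],[0,0,0],0.33],[[10,-1.8,1.5],[0,0,0],0.33],[[15,-2.6,1.5],[0,0,0],0.33],[[20,-3.5,1.5],[0,0,0],0.33],[[25,-4.4,1.5],[0,0,0],0.33],[[25,-4.4,1.5],[0,0,0],0.33]]'
```

```text
time_s: 10.3
eef_pos: [488.3, -61.6, 18.8]
ee_rot: [-0.001, 0.087, 0.996, 0.0]
force: [-0.9, 2.5, 5.4]
grip_width: 0.671
```

```bash
python3 -m jog '[[[4,-0.7,0],[0,0,0],0.33],[[8,-1.4,0],[0,0,0],0.33],[[12,-2.1,0],[0,0,0],0.33],[[16,-2.8,0],[0,0,0],0.33],[[20,-3.5,0],[0,0,0],0.33],[[20,-3.5,0],[0,0,0],0.33],[[20,-3.5,0],[0,0,0],0.33],[[20,-3.5,0],[0,0,0],0.33]]'; python3 - <<'E'
from h import *
p=capture("scene")
cv2.imwrite("pics/s7.png",cv2.resize(p["color"][180:300,220:380],None,fx=4.5,fy=4.5,interpolation=cv2.INTER_CUBIC))
E
```

```text
time_s: 10.97
eef_pos: [508.1, -65.0, 18.9]
ee_rot: [-0.0, 0.087, 0.996, 0.0]
force: [-1.1, 3.7, 5.7]
grip_width: 0.671
```

View pics/s7.png

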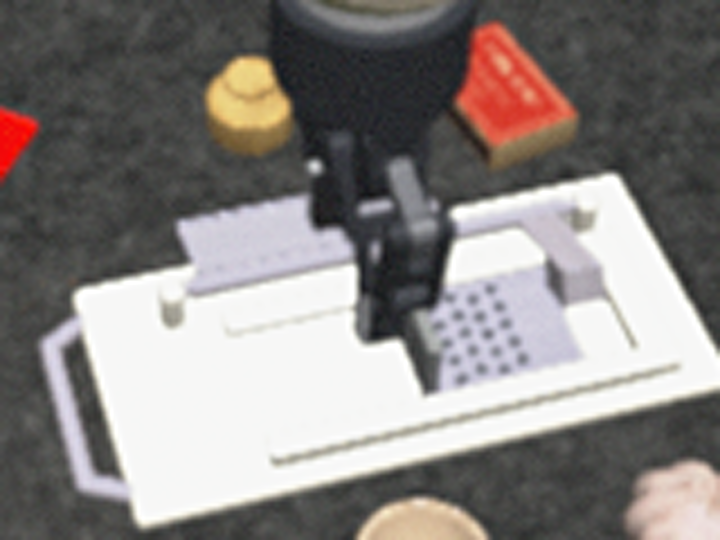

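The insert slides ahead of the finger with the jaw up. I push the last ~21 mm, finishing gently.

```bash
python3 -m jog '[[[4,-0.7,0],[0,0,0],0.33],[[8,-1.4,0],[0,0,0],0.33],[[12,-2.1,0],[0,0,0],0.33],[[15,-2.6,0],[0,0,0],0.33],[[17,-3,0],[0,0,0],0.33],[[18,-3.2,0],[0,0,0],0.33],[[18,-3.2,0],[0,0,0],0.33],[[18,-3.2,0],[0,0,0],0.33]]'
```

```text
time_s: 11.68
eef_pos: [525.6, -68.1, 18.8]
ee_rot: [-0.001, 0.087, 0.996, 0.0]
force: [-3.8, 2.5, 6.6]
grip_width: 0.669
```

```bash
python3 -m jog '[[[0.5,-0.1,0],[0,0,0],0.33],[[1,-0.2,0],[0,0,0],0.33],[[1.5,-0.3,0],[0,0,0],0.33],[[2,-0.4,0],[0,0,0],0.33],[[2,-0.4,0],[0,0,0],0.33],[[2,-0.4,0],[0,0,0],0.33],[[2,-0.4,0],[0,0,0],0.33],[[2,-0.4,0],[0,0,0],0.33]]'
```

```text
time_s: 12.35
eef_pos: [527.4, -68.5, 18.7]
ee_rot: [-0.001, 0.087, 0.996, 0.0]
force: [-5.1, 2.6, 6.3]
grip_width: 0.668
```

```bash
python3 -m jog '[[[0.5,-0.1,0],[0,0,0],0.33],[[1,-0.2,0],[0,0,0],0.33],[[1.5,-0.3,0],[0,0,0],0.33],[[2,-0.4,0],[0,0,0],0.33],[[2,-0.4,0],[0,0,0],0.33],[[2,-0.4,0],[0,0,0],0.33],[[2,-0.4,0],[0,0,0],0.33],[[2,-0.4,0],[0,0,0],0.33]]'
```

```text
time_s: 13.02
eef_pos: [528.2, -68.7, 18.6]
ee_rot: [-0.003, 0.087, 0.996, 0.0]
force: [-10.4, 2.6, 10.3]
grip_width: 0.671
```

```bash
python3 - <<'E'
from h import *
O=np.array([513.8,-101.9]);ex=np.array([.9848,-.1736]);ey=np.array([.1736,.9848])
print(sensors.sense()["force"])
p=capture("scene")
cv2.imwrite("pics/s8.png",cv2.resize(p["color"][180:300,220:380],None,fx=4.5,fy=4.5,interpolation=cv2.INTER_CUBIC))
for q in("push_tab","insert"):
    for o in place_of(p,q)[:2]:
        r,c=o["centre"];W=world(p,r,c,{"insert":12,"push_tab":34}[q]);print(q,o["p"],r,c,(W[:2]-O)@ex,(W[:2]-O)@ey)
E
```

```text
[-10.38209575   2.55347859  10.32597357]
push_tab 0.98 252.3 322.1 18.455186131471795 -7.267089862492709
push_tab 0.88 147.5 281.1 32.58614351446132 306.82838738990085
insert 0.94 255.4 338.8 53.49191863320321 -6.624846640943647
insert 0.86 164.3 268.9 -3.460593734337615 282.0115212030922
```

View pics/s8.png

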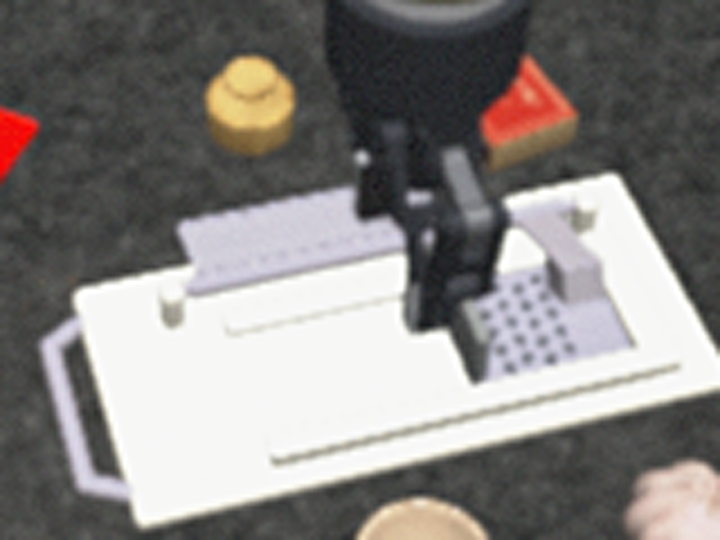

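The TCP stalled and the force doubled, which fits contact with the stop. One more small push to confirm.

```bash
python3 -m jog '[[[0.5,-0.1,0],[0,0,0],0.33],[[1,-0.2,0],[0,0,0],0.33],[[1.5,-0.3,0],[0,0,0],0.33],[[1.5,-0.3,0],[0,0,0],0.33],[[1.5,-0.3,0],[0,0,0],0.33],[[1.5,-0.3,0],[0,0,0],0.33],[[1.5,-0.3,0],[0,0,0],0.33],[[1.5,-0.3,0],[0,0,0],0.33]]'
```

```text
time_s: 13.83
eef_pos: [528.3, -68.7, 18.6]
ee_rot: [-0.005, 0.088, 0.996, 0.001]
force: [-19.3, 3.4, 17.5]
grip_width: 0.671
```

It is firmly against the stop (0.1 mm motion, 19 N). I back off a few mm with the bar still held, then rise straight up.

```bash
python3 -m jog '[[[-2,0.4,0],[0,0,0],0.33],[[-4,0.7,0],[0,0,0],0.33],[[-6,1.1,0],[0,0,0],0.33],[[-8,1.4,0],[0,0,0],0.33],[[-8,1.4,2],[0,0,0],0.33],[[-8,1.4,4],[0,0,0],0.33],[[-8,1.4,6],[0,0,0],0.33],[[-8,1.4,8],[0,0,0],0.33]]'
```

```text
time_s: 14.5
eef_pos: [523.3, -68.1, 26.7]
ee_rot: [-0.001, 0.087, 0.996, 0.0]
force: [-0.2, -0.5, -1.3]
grip_width: 0.665
```

```bash
python3 -m jog '[[[0,0,3],[0,0,0],0.33],[[0,0,8],[0,0,0],0.33],[[0,0,20],[0,0,0],0.33],[[0,0,45],[0,0,0],0.33],[[0,0,75],[0,0,0],0.33],[[-20,0,105],[0,0,0],0.33],[[-55,0,120],[0,0,0],0.33],[[-90,0,120],[0,0,0],0.33]]'; python3 - <<'E'
from h import *
O=np.array([513.8,-101.9]);ex=np.array([.9848,-.1736]);ey=np.array([.1736,.9848])
for n in("scene","wrist"):
    p=capture(n)
    for q in("push_tab","insert","jaw","press_bar","end_stop"):
        for o in place_of(p,q)[:3]:
            r,c=o["centre"];W=world(p,r,c,{"insert":12,"push_tab":34,"jaw":18,"press_bar":37,"end_stop":12}[q]);D=world(p,r,c);
            if abs((W[:2]-O)@ey)<90:print(n,q,round(o["p"],2),r,c,((W[:2]-O)@ex).round(1),((W[:2]-O)@ey).round(1),"depth",D.round(1))
    cr=p["color"][180:300,220:380] if n=="scene" else p["color"][:,100:460]
    cv2.imwrite(f"pics/{n}9.png",cv2.resize(cr,(480,360) if n=="scene" else (360,420),interpolation=cv2.INTER_CUBIC))
a=cv2.imread("pics/scene9.png");b=cv2.imread("pics/wrist9.png")
cv2.imwrite("pics/f9.png",np.hstack([a,b[30:390,40:340]]))
E
```

```text
time_s: 15.17
eef_pos: [434.1, -68.5, 149.8]
ee_rot: [0.003, 0.087, 0.996, -0.001]
force: [0.1, -1.0, 0.4]
grip_width: 0.671
scene push_tab 0.77 250.1 322.1 20.2 -2.5 depth [ 532.3 -109.2   36.1]
scene insert 0.71 254.6 337.6 52.0 -4.3 depth [ 561.  -119.2   18.5]
scene jaw 0.92 248.9 341.4 61.5 2.2 depth [ 574.2 -111.1   19.1]
scene jaw 0.15 255.4 337.5 48.9 -10.2 depth [ 560.4 -120.1   17.5]
scene press_bar 0.71 228.6 285.9 -29.1 62.8 depth [497.7 -31.8  33. ]
scene end_stop 0.97 248.1 353.2 86.1 2.3 depth [ 589.6 -125.3   28.9]
wrist push_tab 0.76 305.1 263.5 18.7 0.9 depth [ 532.4 -104.3   34. ]
wrist insert 0.95 320.4 262.9 53.3 -1.6 depth [ 561.6 -111.5   18. ]
wrist jaw 0.6 332.9 260.6 64.9 -4.0 depth [ 573.3 -116.1   22.7]
wrist jaw 0.15 306.2 260.7 31.0 -3.2 depth [ 532.2 -107.    35.5]
wrist press_bar 0.65 270.0 333.5 -21.9 68.7 depth [506.3 -30.1  33.2]
wrist end_stop 0.63 347.9 264.9 90.2 -0.1 depth [ 581.9 -112.3   36.1]
```

View pics/f9.png

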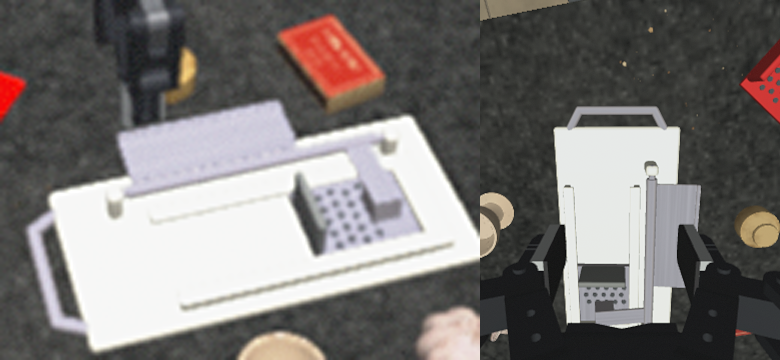

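The jaw rests on the insert, the tab is at slicer x≈19–20 (home is 20), the bar has sprung back up and the gripper is clear.

```bash
python3 -m jog '[[[0,0,10],[0,0,0],0.33],[[0,0,20],[0,0,0],0.33],[[0,0,20],[0,0,0],0.33],[[0,0,20],[0,0,0],0.33],[[0,0,20],[0,0,0],0.33],[[0,0,20],[0,0,0],0.33],[[0,0,20],[0,0,0],0.33],[[0,0,20],[0,0,0],0.33]]'; python3 -c "
from rig import ctrl
print(ctrl.finish_job())"
```

```text
time_s: 16.43
eef_pos: [433.7, -68.1, 166.7]
ee_rot: [-0.0, 0.088, 0.996, 0.0]
force: [0.6, -0.4, -0.3]
grip_width: 0.669
the job is handed in; nothing more can be done
None
```

The grating insert is home against the end stop and clamped by the jaw, and I handed the job in at about 16 s. I held the bar down with one fingertip so the jaw rose. With the other fingertip I pushed the grey insert by its tab until it stalled on the stop. I then backed off with the bar still held, rose to release the bar, and moved clear.

**Last checks:**
- **Stop contact:** the push stalled with only 0.1 mm more motion at 19 N along the push direction.
- **Home position:** afterwards the tab measured at slicer x = 20.2 mm (scene camera) and 18.7 mm (wrist camera), against 20 mm when home. The networks' estimate of the insert's centre was 52–53 mm against 55 mm, within their usual error.
- **Clamp:** the picture shows the jaw resting on the insert and the bar sprung back up.
- **Clear of the work:** the gripper was well above everything, with force about zero.
- **Bystanders:** I saw none of the things round the slicer disturbed, but I did not re-measure their positions.

**Disagreement:** at the opening I used, the fingertips stood about 14 mm above the TCP instead of ahead of it as the text says. I therefore pressed down by force and by the pictures rather than by the given dimension. I also viewed 12 pictures, two past the budget of 10.

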